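# Hold a spring clip gaping over a card's top edge

### The job

Squeeze the handles of the spring clip so that its jaws come off the upright tongue of its rest, lift it away and bring it, squeezed wide open, down over the middle of the top edge of the card that stands in the wooden foot. Finish while still holding it there squeezed well open, upright and square to the card, with one jaw on each side of the card, both reaching well below its top edge and nothing of the clip touching the card, so that I can slip a note in. Be gentle with the card: do not bump or pinch it or shift its foot, and leave the other things on the desk alone.

Things in the scene. Friction and masses are not known exactly. Their poses are not given: they have to be found in the camera images.
- clip: Loose steel spring clip, 50 to 85 g, like a broad clothes peg: two levers on a hinge barrel (10 mm thick, 44 mm long). Origin mid-barrel, about half-way up; z up to the handles, y along the barrel, x the squeeze direction; same either way round. At the start its barrel rests on the top edge of the rest's tongue and its jaws clamp the tongue.
- clip_grip (a point): Point midway between the handles, 28 mm above the barrel: pinch here from above, along the clip's x. Handles are ribbed pads 34 mm wide. Clamped on the tongue they flare, about 50 mm over their tips (38 mm above the barrel); squeezed to the stop they are upright, 33 mm over their outsides, 42 mm high. Squeezing takes about 5 to 9 N on each handle.
- lip_front (a point): Middle of the round lip (radius 2.5 mm, 40 mm long) at the end of the jaw on the clip's -x side: 36 mm below the barrel axis when closed, 34 mm when wide open; the clear gap between the two lips is then about 21 mm and the jaws measure about 34 mm over their outsides.
- lip_back (a point): The same for the jaw on the clip's +x side.
- jaw_front (a joint): Turn of the -x lever about the barrel: 0 closed, 0.30 rad squeezed to its stop (wide open); about 0.07 while it clamps the tongue. A spring closes it.
- jaw_back (a joint): The same for the +x lever.
- rest: Clip rest (a book shelf overhangs the desk behind it, its front edge at x = 0.61, its underside 0.475 m up), fixed to the desk: dark steel foot 56 x 76 x 12 mm with an upright aluminium tongue 52 mm wide and 5 mm thick whose top edge is 60 mm above the desk. Origin under the middle of its foot; z up, x across the tongue (the clip's squeeze direction at the start), y along its top edge.
- rest_top (a point): Middle of the top edge of the tongue, 60 mm above the desk.
- card_stand: Stiff paper-white card, 88 mm wide and 4 mm thick, upright in a loose dark wooden foot 50 x 100 x 20 mm (together 0.45 kg). Origin under the middle of the foot; z up, x across the card's thickness, y along its top edge.
- card_edge (a point): Middle of the card's top edge, 78 mm above the desk; axes as the card stand's.
- mouse: Black computer mouse, 104 x 66 x 37 mm, a bystander; origin under its middle.
- note_block: Block of sticky notes, 77 x 77 x 24 mm, a bystander; origin under its middle.
- stapler: Stapler, 141 mm long and 46 mm high, a bystander; origin under its middle.
- glue_stick: Standing glue stick, 27 mm thick and 92 mm high, a bystander; origin under its middle.
Not all that is in view belongs to the job. Leave any purple look-alike of the clip alone.

How it is judged:
By the outcome, as a careful person would: the job done as asked, in the order asked, and still so for the second after the job is handed in, while the arm keeps its last pose, push and grip.
It also fails if it takes over 35 s, if anything falls off the work surface, if the arm or the gripper's body presses on something with over 40 N, if the wrist force passes 120 N, or if a joint passes its speed limit or range.

### The arm

A 6-joint arm with a two-finger parallel gripper is mounted at the origin on a cart in front of the work surface, level with it; the furniture and walls round the work are solid. World frame = base frame: x ahead of the robot, y to its left, z up, the work surface at z = 0. Lengths are in m, angles in rad, forces in N, time in s.
With the tool pointing down it reaches from about 0.35 to 0.875 m from the base axis. Payload 4.2 kg.
Tool frame: the origin (TCP) lies on the centre line of the jaws, within the pads' length; the fingertips stand 14 mm ahead of it and the grasp point (between the pads) lies 5 mm behind it; z points along the fingers, y is the line along which they close (so a half turn about z gives the same grasp; the last joint's range is limited). The gripper opens to 87 mm and grips with 3 to 60 N. Pads are 19 mm wide; open, the fingers measure 117 mm over their backs; the gripper's body (75 mm by 190 mm) begins 51 mm behind the grasp point.
Start: joints at [1.556, 0.385, 0.008, 0, -1.194, -0.259], TCP at [0.169, 0.602, 0.237] pointing down, gripper open.
Joint ranges: [-3.14, 3.14], [-1.21, 2.06], [-1.07, 1.41], [-3.16, 2.05], [-2.99, -0.16], [-3.1, 3.1]. Speed limits (rad/s): [2.79, 2.79, 3.14, 3.14, 3.14, 3.14].

### API

Orientations are given as a unit quaternion [x, y, z, w].
In Python, from plant import sensors, viewer, ticket gives the robot as it stands.
- The arm moves only by the shell command python3 -m creep 'ROWS' [FORCE]. ROWS is JSON, a list of rows, each a list of 5 numbers: the closure, from 0 (fully open) to 1 (shut), then the shift along the tool's x, y, z in mm, then the turn about the tool's z in degrees. A call has exactly 8 rows; each row shifts and turns the commanded pose from where the row before left it, along the tool's axes as they then stand; what a row does not reach is not made up. A row lasts 1/10 s, in which the tool goes at most 50 mm and 8.59 degrees, less where a joint would pass 70% of its speed; a pose out of reach is approached as far as the arm can. A call with a gripper value outside its range is refused whole. The fingers move at their own pace and stop on an object; FORCE is the grip in N (left out, the last holds). Time passes only in rows, so rows that do not move let the fingers close, or fill a call up. It gives the time, the measured TCP pose, the force, the opening and the grip force at its end, in the units of the state.
- sensors.get_state(): the state, without advancing time (a new reading comes with each control period).
- viewer.read_camera(name): name is "side" or "top" or "wrist"; returns the picture (384x512x3 uint8, red, green, blue); there is no depth.
- viewer.camera_model(name): a dict with "intrinsics" (3x3 intrinsics, pixels), "origin" and "attitude" of the camera in the world. Camera axes: x right, y up, looking along -z (the intrinsics and any distortion apply to the point x, -y, -z); pixel columns grow to the right and rows downward; lengths in m; the calibration is good to about 2 mm. A picture is of the moment at which its call begins: read the wrist's pose just before it. camera_model takes no time and is no camera call; for the wrist camera it gives the pose at the moment of the call.
- ticket.job_done(): hands the job in; it is judged then, once.
The state is a dict: "t": time; "joint_positions": joint angles; "qvel": joint speeds; "effort": joint torques, N m; "ee_pos": TCP position; "eef_rot": TCP orientation; "force": force on the tool from outside, world axes, zero at the start; "ft_torque": the same for the moment, N m; "gripper_width": finger opening in m; "grasp_force": force on a finger pad.
Only numpy, scipy, OpenCV 4.12 (cv2) and the standard library are available. Lean on these libraries where they do the work, as an engineer would, in place of code of your own. Each camera call takes 0.05 s, during which the arm holds its last target. There are 200 camera calls.

## Working session

There is one attempt and no reset: what is moved stays moved. The work goes in short steps, Python scripts to look and compute and a shell command to move; the robot and the scene stay as the last step left them, time stands still between calls to the robot, and variables do not carry over. Pictures are saved under pics/ and viewed, at most 12 in all, crops included, and the job is handed in when it is done.

```bash
mkdir -p pics; ls; cat > h.py <<'E'
import numpy as np,cv2
from plant import sensors,viewer,ticket
from scipy.spatial.transform import Rotation as R
def cam(n):
    m=viewer.camera_model(n);K=np.array(m["intrinsics"]);o=np.array(m["origin"]);a=np.array(m["attitude"],float)
    A=R.from_quat(a).as_matrix() if a.size==4 else a.reshape(3,3)
    return K,o,A
def ray(c,u,v):
    K,o,A=c;d=np.linalg.inv(K)@[u,v,1];return o,A@(d*[1,-1,-1])
def plane(c,u,v,z):
    o,d=ray(c,u,v);return o+d*(z-o[2])/d[2]
def proj(c,p):
    K,o,A=c;q=A.T@(np.array(p)-o)*[1,-1,-1];q=K@q;return q[:2]/q[2]
E
python3 - <<'E'
from h import *
print(sensors.get_state())
ims=[]
for n in("side","top"):
    print(n,viewer.camera_model(n));im=viewer.read_camera(n);cv2.imwrite(f"pics/{n}0.png",im[:,:,::-1])
E
```

```text
pics
{'t': 0.0, 'joint_positions': array([ 1.55556605e+00,  3.85569413e-01,  6.63539260e-03, -5.26828752e-04,
       -1.19396252e+00, -2.58604765e-01]), 'qvel': array([-0.00019295,  0.000522  ,  0.00074569, -0.0005851 ,  0.00146809,
        0.00092084]), 'effort': array([-1.61488974e-04, -3.90666139e+01,  1.87409198e+01,  4.21990380e+00,
        1.10025925e-02, -1.90659007e-04]), 'ee_pos': array([0.1688321 , 0.60118184, 0.2354514 ]), 'eef_rot': array([ 9.90627584e-01, -1.36586334e-01, -1.15549791e-04,  1.07206153e-03]), 'force': array([-0.33628951,  0.04819917, -1.01931996]), 'ft_torque': array([-0.01446764, -0.00527067,  0.01334213]), 'grasp_force': 0.0, 'gripper_width': 0.08693827386078325}
side {'intrinsics': array([[455.18822799,   0.        , 251.42964257],
       [  0.        , 455.18822799, 185.88893427],
       [  0.        ,   0.        ,   1.        ]]), 'origin': array([0.10506615, 0.66539049, 0.71292768]), 'attitude': array([-0.09609239,  0.44973949,  0.86796102, -0.18746815])}
top {'intrinsics': array([[403.24701243,   0.        , 255.06069453],
       [  0.        , 403.24701243, 184.34069894],
       [  0.        ,   0.        ,   1.        ]]), 'origin': array([ 0.30886929, -0.18581658,  1.20073179]), 'attitude': array([ 0.06605832, -0.05067456, -0.69677167,  0.71244482])}
```

View pics/side0.png

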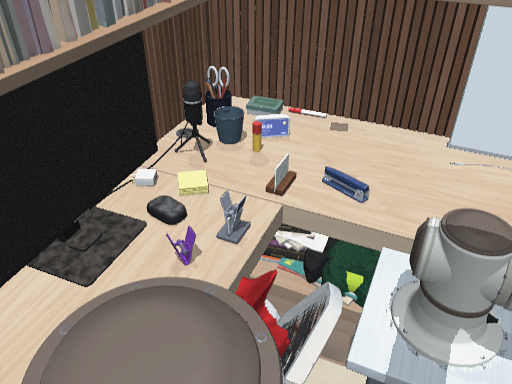

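View pics/top0.png

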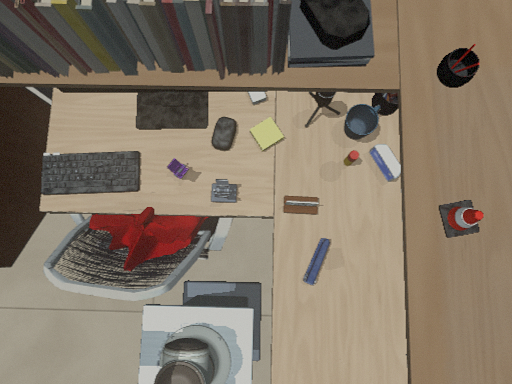

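The side view shows the clip on its rest at about (234,212), the card at (283,172), and the purple look-alike at (182,245). In the top view, the clip is at (224,190) and the card at (301,204). I'll enlarge both.

```bash
python3 - <<'E'
from h import *
s=cv2.imread("pics/side0.png");t=cv2.imread("pics/top0.png")
f=lambda i,x,y,w,h,k:cv2.resize(i[y:y+h,x:x+w],None,fx=k,fy=k,interpolation=cv2.INTER_CUBIC)
a=np.vstack([f(s,200,150,100,100,4),np.zeros((8,400,3),np.uint8)])
b=f(t,200,170,130,45,3)
b=cv2.copyMakeBorder(b,0,408-b.shape[0],0,0,cv2.BORDER_CONSTANT)
cv2.imwrite("pics/crop.png",np.hstack([a,b]))
T=cam("top");S=cam("side")
for uv,z in(((224,190),.0),((225,190),.08),((301,204),.078),((301,206),.02)):print(plane(T,*uv,z))
for uv,z in(((234,208),.08),((234,236),.0),((283,188),.0),((282,160),.078)):print('s',plane(S,*uv,z))
E
```

```text
[ 4.89640392e-01 -6.38926696e-02  2.22044605e-16]
[ 0.47765517 -0.07483626  0.08      ]
[ 0.44284649 -0.28874467  0.078     ]
[ 0.44386144 -0.29409237  0.02      ]
s [ 0.47319434 -0.05646906  0.08      ]
s [ 0.47277658 -0.05193282  0.        ]
s [ 0.43794629 -0.28100067  0.        ]
s [ 0.4495981  -0.29487013  0.078     ]
```

View pics/crop.png

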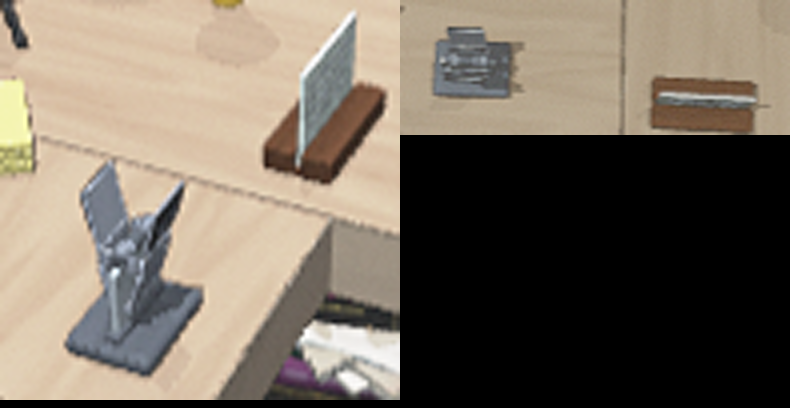

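The clip is at about (0.475, -0.065) and the card at about (0.445, -0.29). Both have yaw near 0, with squeeze along world x. I'll move over the clip.

```bash
python3 -m creep '[[0,15,17,0,0],[0,30,34,0,0],[0,31,36,0,0],[0,31,36,0,0],[0,31,36,0,0],[0,31,36,0,0],[0,31,36,0,0],[0,31,36,0,0]]'; python3 -m creep '[[0,31,36,0,0],[0,31,36,0,0],[0,31,36,0,0],[0,31,36,0,0],[0,31,36,0,0],[0,31,36,0,0],[0,31,36,0,0],[0,31,36,0,0]]';python3 -m creep '[[0,15,17,0,4],[0,0,0,0,8.5],[0,0,0,0,8.5],[0,0,0,0,8.5],[0,0,0,0,8.5],[0,0,0,0,8.5],[0,0,0,0,8.5],[0,0,0,0,8.5]]'
```

```text
t: 0.9
ee_pos: [0.3193, 0.2801, 0.2364]
eef_rot: [0.991, -0.136, -0.0, 0.0]
force: [1.2, -0.4, -0.5]
gripper_width: 0.0872
grasp_force: 0.0
t: 1.7
ee_pos: [0.4803, -0.0641, 0.2364]
eef_rot: [0.991, -0.137, -0.0, -0.0]
force: [1.1, 0.0, 0.1]
gripper_width: 0.0868
grasp_force: 0.0
t: 2.5
ee_pos: [0.4896, -0.0826, 0.2361]
eef_rot: [0.769, -0.64, -0.0, 0.0]
force: [-0.0, -1.1, 0.1]
gripper_width: 0.0872
grasp_force: 0.0
```

```bash
python3 -m creep '[[0,0,0,0,5],[0,0,0,0,5.6],[0,0,0,0,0],[0,0,0,0,0],[0,0,0,0,0],[0,0,0,0,0],[0,0,0,0,0],[0,0,0,0,0]]'; python3 - <<'E'
from h import *
s=sensors.get_state();print(s["ee_pos"],s["eef_rot"])
m=viewer.camera_model("wrist");np.save("w1.npy",[*m["origin"],*m["attitude"]]);print(m)
im=viewer.read_camera("wrist")[:,:,::-1].copy();cv2.imwrite("pics/w1.png",im)
E
```

```text
t: 3.3
ee_pos: [0.4899, -0.0825, 0.2366]
eef_rot: [0.709, -0.706, -0.0, -0.0]
force: [0.1, -0.0, -0.6]
gripper_width: 0.0871
grasp_force: 0.0
[ 0.48990067 -0.08254715  0.23655101] [ 7.08530119e-01 -7.05680572e-01 -1.68910797e-06 -1.20728233e-05]
{'intrinsics': array([[333.42799341,   0.        , 254.19517395],
       [  0.        , 333.42799341, 197.67325653],
       [  0.        ,   0.        ,   1.        ]]), 'origin': array([ 0.48848524, -0.15738936,  0.38608203]), 'attitude': array([ 4.18044814e-04, -1.36341907e-01,  9.90660173e-01, -1.76958219e-03])}
```

View pics/w1.png

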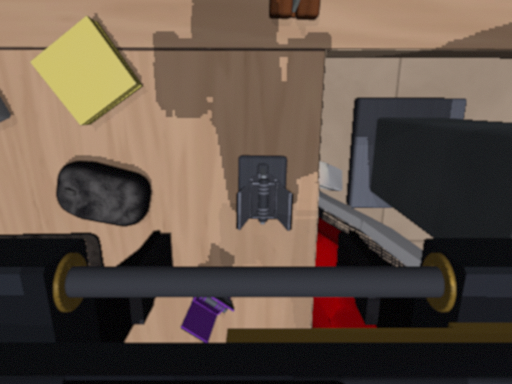

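The wrist view shows the clip with its handles at u 237..293, v 190..228, its barrel at u≈263 and the rest foot at u 239..287. It looks square to the image. I'll measure with the dark mask.

```bash
python3 - <<'E'
from h import *
T=cam("wrist");im=cv2.imread("pics/w1.png")
for uv,z in(((239,209),.1),((291,209),.1),((264,195),.070),((264,156),.012),((240,157),.012),((287,157),.012)):print(uv,plane(T,*uv,z).round(4))
c=im[145:240,225:305];cv2.imwrite("pics/w1c.png",cv2.resize(np.clip(c.astype(float)*2,0,255).astype(np.uint8),None,fx=6,fy=6,interpolation=cv2.INTER_NEAREST))
E
```

```text
(239, 209) [ 0.5017 -0.0665  0.1   ]
(291, 209) [ 0.4549 -0.0667  0.1   ]
(264, 195) [ 0.4784 -0.0715  0.07  ]
(264, 156) [ 0.4771 -0.1012  0.012 ]
(240, 157) [ 0.5041 -0.1     0.012 ]
(287, 157) [ 0.4512 -0.1002  0.012 ]
```

View pics/w1c.png

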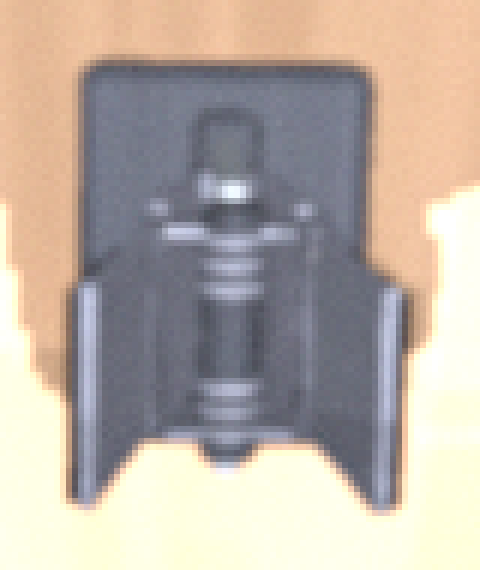

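```bash
python3 -m creep '[[0,-9,6,10,0],[0,-9.5,6,20,0],[0,0,0,25,0],[0,0,0,25,0],[0,0,0,25,0],[0,0,0,20,0],[0,0,0,15,0],[0,0,0,8.5,0]]' 15; python3 - <<'E'
from h import *
T=cam("wrist")
im=viewer.read_camera("wrist")[:,:,::-1].copy();cv2.imwrite("pics/w2.png",im[:,60:460])
print(sensors.get_state()["ee_pos"])
E
```

```text
t: 4.15
ee_pos: [0.4773, -0.0642, 0.0868]
eef_rot: [0.708, -0.706, -0.001, 0.001]
force: [1.2, 0.8, -0.3]
gripper_width: 0.087
grasp_force: 0.0
[ 0.47680272 -0.0642213   0.08612688]
```

View pics/w2.png

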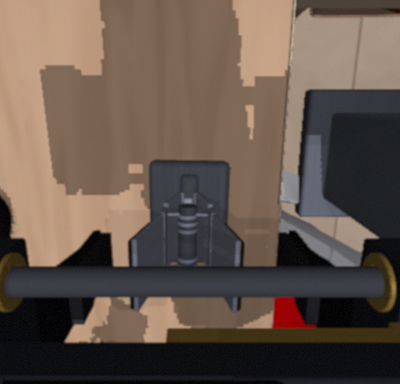

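The clip tips are centred at crop u≈187 and the fingers at ≈194. The clip is therefore about 2 mm further in +x, so I'll shift and then squeeze.

```bash
python3 -m creep '[[0,0,-2,-1,0],[0.3,0,0,0,0],[0.4,0,0,0,0],[0.45,0,0,0,0],[0.5,0,0,0,0],[0.55,0,0,0,0],[0.6,0,0,0,0],[0.65,0,0,0,0]]' 15;  python3 -m creep '[[0.7,0,0,0,0],[0.8,0,0,0,0],[0.9,0,0,0,0],[1,0,0,0,0],[1,0,0,0,0],[1,0,0,0,0],[1,0,0,0,0],[1,0,0,0,0]]' 18
```

```text
t: 5.0
ee_pos: [0.4818, -0.064, 0.0907]
eef_rot: [0.709, -0.705, 0.002, -0.001]
force: [-1.1, -0.2, 10.9]
gripper_width: 0.039
grasp_force: 9.6
t: 5.8
ee_pos: [0.4813, -0.0641, 0.0917]
eef_rot: [0.709, -0.705, 0.001, -0.001]
force: [-4.1, 1.0, 15.5]
gripper_width: 0.032
grasp_force: 18.0
```

```bash
python3 -m creep '[[1,0,0,-2,0],[1,0,0,-3,0],[1,0,0,-5,0],[1,0,0,-8,0],[1,0,0,-15,0],[1,0,0,-20,0],[1,0,0,-25,0],[1,0,0,-30,0]]' 20;  python3 -m creep '[[1,15,0,-10,0],[1,20,2,0,0],[1,20,5,0,0],[1,15,5,0,0],[1,5,2,0,0],[1,0,0,0,0],[1,0,0,0,0],[1,0,0,0,0]]' 
python3 - <<'E'
from h import *
s=sensors.get_state();print(s["ee_pos"],s["eef_rot"])
m=viewer.camera_model("wrist");print(m["origin"],m["attitude"])
im=viewer.read_camera("wrist")[:,:,::-1].copy();cv2.imwrite("pics/w3.png",im)
for n in("side","top"):cv2.imwrite(f"pics/{n}3.png",viewer.read_camera(n)[:,:,::-1])
E
```

```text
t: 6.6
ee_pos: [0.4791, -0.0642, 0.1976]
eef_rot: [0.708, -0.706, -0.001, 0.001]
force: [1.1, 0.5, -1.0]
gripper_width: 0.0321
grasp_force: 20.0
t: 7.4
ee_pos: [0.4663, -0.1386, 0.2071]
eef_rot: [0.709, -0.706, -0.0, -0.0]
force: [0.6, 0.0, -0.5]
gripper_width: 0.0318
grasp_force: 20.0
[ 0.46634874 -0.13859238  0.20707991] [ 7.08704163e-01 -7.05505779e-01 -1.87736729e-06 -7.22164536e-05]
[ 0.46495836 -0.21345348  0.35662788] [ 3.94828406e-04 -1.36363736e-01  9.90656676e-01 -2.03135434e-03]
```

View pics/w3.png

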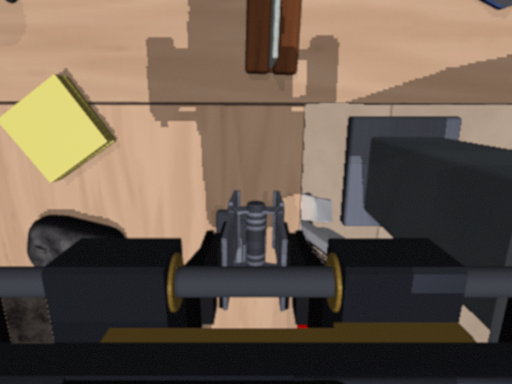

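The clip is held open with its barrel at u≈256, centred between the fingers. The card foot shows at u 247..298, v<72. I'll move nearer for a full view of the card.

```bash
python3 -m creep '[[1,15,1,0,0],[1,20,3,0,0],[1,20,3,0,0],[1,15,3,0,0],[1,5,1,0,0],[1,0,0,0,0],[1,0,0,0,0],[1,0,0,0,0]]' 
python3 - <<'E'
from h import *
T=cam("wrist");np.save("T4.npy",np.r_[T[1],T[2].ravel()])
s=sensors.get_state();print(s["ee_pos"],s["eef_rot"])
im=viewer.read_camera("wrist")[:,:,::-1].copy();cv2.imwrite("pics/w4.png",im)
for p in((.445,-.29,.078),(.445,-.246,.078),(.445,-.334,.078),(*s["ee_pos"][:2],s["ee_pos"][2]-.058)):print(proj(T,p))
cv2.imwrite("pics/w4c.png",cv2.resize(im[40:290,170:340],None,fx=2.3,fy=2.3,interpolation=cv2.INTER_CUBIC))
E
```

```text
t: 8.35
ee_pos: [0.4556, -0.2136, 0.2071]
eef_rot: [0.709, -0.705, 0.0, -0.0]
force: [0.1, -0.3, -0.4]
gripper_width: 0.0322
grasp_force: 20.0
[ 0.45555932 -0.21358412  0.20709862] [ 7.08733999e-01 -7.05475807e-01  7.64746123e-06 -6.50131414e-05]
[265.54789586 102.1206448 ]
[264.84408827 156.67738535]
[266.31708636  42.49564701]
[251.55054275 221.89848973]
```

View pics/w4c.png

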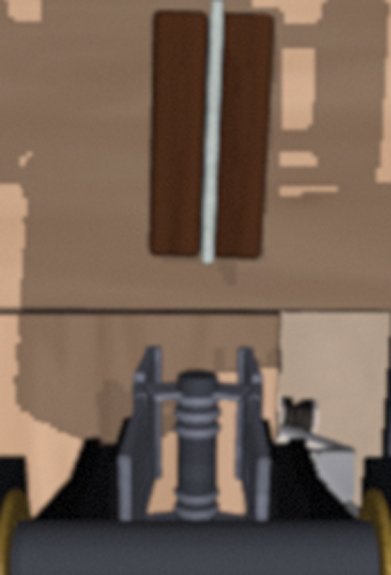

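The card's top edge is a pale strip at crop u 207..217, running from v≈262 upward, slightly yawed. The clip jaws lie below it. I'll fit the strip.

```bash
python3 - <<'E'
from h import *
K=cam("wrist")[0];q=np.load("T4.npy");T=(K,q[:3],q[3:].reshape(3,3))
im=cv2.imread("pics/w4.png").astype(int)
m=((im.min(2)>110)&(im[:,:,0]>=im[:,:,2]-5)).astype(np.uint8)
m[:, :235]=0;m[:,290:]=0;m[175:]=0
n,l,st,c=cv2.connectedComponentsWithStats(m)
i=1+st[1:,4].argmax();print(st[i])
vs=[];P=[];W=[]
for v in range(st[i,1],st[i,1]+st[i,3]):
    u=np.where(l[v]==i)[0];P.append(plane(T,u.mean()+.0,v,.078));W.append(len(u))
P=np.array(P);print(P[0],P[-1],np.median(W))
f=np.polyfit(P[3:-3,1],P[3:-3,0],1);print("slope deg",np.degrees(np.arctan(f[0])),"x at mid",np.polyval(f,(P[0,1]+P[-1,1])/2),"ymid",(P[0,1]+P[-1,1])/2, "len",P[-1,1]-P[0,1])
# clip barrel, axis z ~ tcp-.025: ends
for v in(200,265):pass
z=sensors.get_state()["ee_pos"][2]-.024
for u,vv in((196,375),(196,515)):print("barrel",plane(T,170+u/2.3,40+vv/2.3,z))
# foot edges at z=.02
for u,vv in((153,15),(150,250),(273,15),(262,255)):print("foot",plane(T,170+u/2.3,40+vv/2.3,.02))
E
```

```text
[258  40   9 114 609]
[ 0.44641693 -0.3357506   0.078     ] [ 0.44909146 -0.24907109  0.078     ] 5.0
slope deg 1.7540075915261022 x at mid 0.44807584946277307 ymid -0.2924108476102767 len 0.08667951418082573
barrel [ 0.45336491 -0.23670875  0.18309539]
barrel [ 0.4531814  -0.20035544  0.18309539]
foot [ 0.47075635 -0.33992811  0.02      ]
foot [ 0.47302758 -0.24511183  0.02      ]
foot [ 0.4222234  -0.34013468  0.02      ]
foot [ 0.42392714 -0.24312982  0.02      ]
```

```bash
python3 -m creep '[[1,12,1,0,1.8],[1,18,1,0,0],[1,20,1,0,0],[1,18,1,-0,0],[1,10,1,10,0],[1,0,0.2,20,0],[1,0,0,15,0],[1,0,0,5,0]]'; python3 -m creep '[[1,0,0,0,0],[1,0,0,0,0],[1,0,0,0,0],[1,0,0,0,0],[1,0,0,0,0],[1,0,0,0,0],[1,0,0,0,0],[1,0,0,0,0]]'
python3 - <<'E'
from h import *
T=cam("wrist");np.save("T5.npy",np.r_[T[1],T[2].ravel()])
s=sensors.get_state();print(s["ee_pos"],s["eef_rot"])
im=viewer.read_camera("wrist")[:,:,::-1].copy();cv2.imwrite("pics/w5.png",im)
sd=viewer.read_camera("side")[:,:,::-1].copy();cv2.imwrite("pics/s5.png",sd)
f=lambda i,x,y,w,h,k:cv2.resize(i[y:y+h,x:x+w],None,fx=k,fy=k,interpolation=cv2.INTER_CUBIC)
a=f(im,170,70,170,230,2.4);b=f(sd,245,110,80,115,4.8)
cv2.imwrite("pics/c5.png",np.hstack([a,b[:552]]))
E
```

```text
t: 9.2
ee_pos: [0.447, -0.2917, 0.1546]
eef_rot: [-0.697, 0.717, 0.002, -0.001]
force: [-0.9, -0.2, -1.0]
gripper_width: 0.0327
grasp_force: 20.0
t: 10.0
ee_pos: [0.4484, -0.2921, 0.1571]
eef_rot: [-0.697, 0.717, -0.0, 0.0]
force: [0.6, -0.6, -0.8]
gripper_width: 0.032
grasp_force: 20.0
[ 0.44839733 -0.29205455  0.15710395] [-6.97241856e-01  7.16835959e-01 -3.20591805e-05  6.86902941e-08]
```

View pics/c5.png

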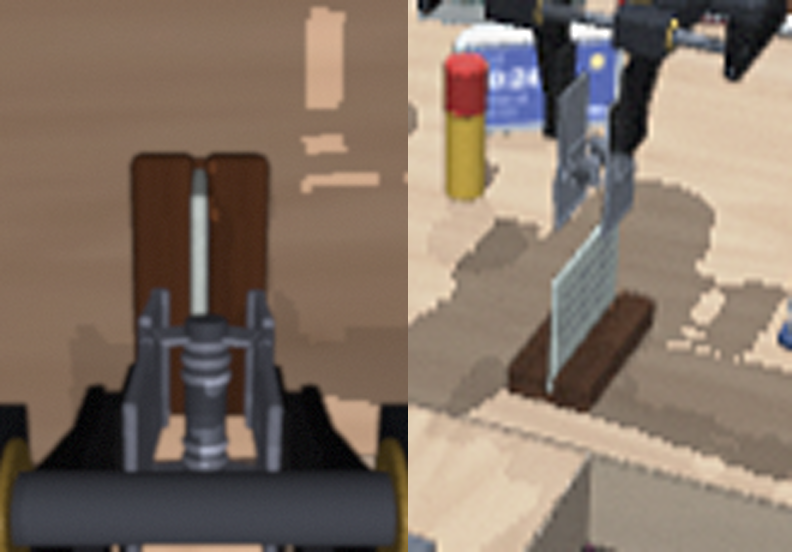

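The card strip is at crop u≈200, the barrel at ≈205 and the lips midway at ≈209. The clip is therefore about 2 mm too far in -x. In the side view the clip hangs upright over the card. I'll shift 2 mm and descend gently.

```bash
python3 -m creep '[[1,0,-1,0,0],[1,0,-1,0,0],[1,0,0,0,0],[1,0,0,0,0],[1,0,0,1,0],[1,0,0,2,0],[1,0,0,4,0],[1,0,0,3,0]]'; python3 -m creep '[[1,0,0,4,0],[1,0,0,5,0],[1,0,0,5,0],[1,0,0,5,0],[1,0,0,4,0],[1,0,0,3,0],[1,0,0,2,0],[1,0,0,1,0]]'
python3 - <<'E'
from h import *
T=cam("wrist")
s=sensors.get_state();print(s["ee_pos"],s["eef_rot"])
im=viewer.read_camera("wrist")[:,:,::-1].copy();cv2.imwrite("pics/w6.png",im)
sd=viewer.read_camera("side")[:,:,::-1].copy();cv2.imwrite("pics/s6.png",sd)
f=lambda i,x,y,w,h,k:cv2.resize(i[y:y+h,x:x+w],None,fx=k,fy=k,interpolation=cv2.INTER_CUBIC)
a=f(im,170,70,170,230,2.4);b=f(sd,245,110,80,115,4.8)
cv2.imwrite("pics/c6.png",np.hstack([a,b[:552]]))
q=np.load("T5.npy");T5=(T[0],q[:3],q[3:].reshape(3,3))
print("card end",plane(T5,170+200/2.4,70+170/2.4,.078),"lip end",plane(T5,170+209/2.4,70+292/2.4,.096))
E
```

```text
t: 10.9
ee_pos: [0.4502, -0.292, 0.1466]
eef_rot: [-0.697, 0.717, 0.0, -0.0]
force: [-0.5, 0.4, -0.1]
gripper_width: 0.0321
grasp_force: 20.0
t: 11.7
ee_pos: [0.4504, -0.2921, 0.1179]
eef_rot: [-0.697, 0.717, 0.0, -0.0]
force: [0.0, -0.0, -1.3]
gripper_width: 0.032
grasp_force: 20.0
[ 0.45037635 -0.29212149  0.11788325] [-6.97238903e-01  7.16838830e-01  4.85704312e-05 -4.04959362e-05]
card end [ 0.44584516 -0.34286152  0.078     ] lip end [ 0.44425055 -0.3118026   0.096     ]
```

View pics/c6.png

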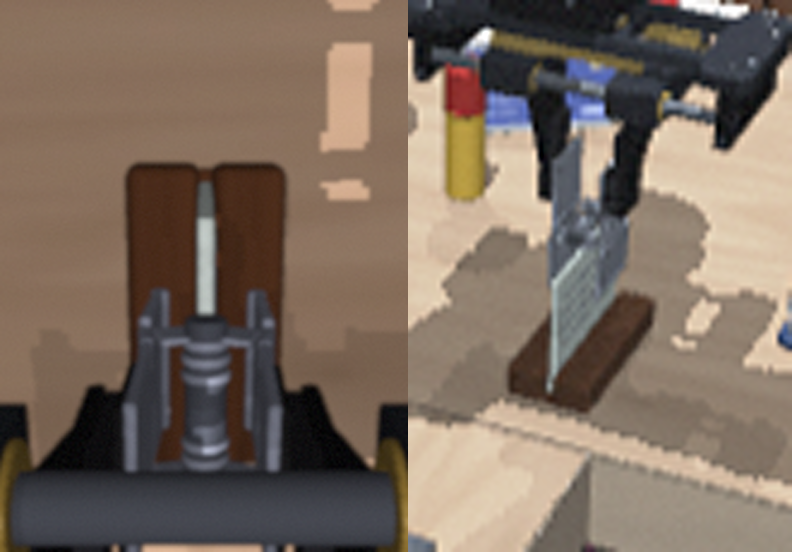

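```bash
python3 - <<'E'
from h import *
T=cam("wrist");S=cam("side")
g=lambda u,v:(170+u/2.4,70+v/2.4)
print("card end",plane(T,*g(206,215),.078),"barrel end",plane(T,*g(206,325),.091),"lips",plane(T,*g(155,295),.057),plane(T,*g(259,295),.057))
o,d=ray(S,245+(582-408)/4.8,110+235/4.8);k=(-.27-o[1])/d[1];print("side barrel at near-end plane",o+k*d)
for z in(.085,.091,.097):print(z,proj(S,(.4504,-.270,z)),(proj(S,(.4504,-.270,z))-[245,110])*4.8+[408,0])
print("card near top corner",(proj(S,(.4498,-.248,.078))-[245,110])*4.8+[408,0], (proj(S,(.4475,-.336,.078))-[245,110])*4.8+[408,0])
E
```

```text
card end [ 0.44651926 -0.3363612   0.078     ] barrel end [ 0.44721258 -0.31293473  0.091     ] lips [ 0.46096334 -0.31146222  0.057     ] [ 0.43266832 -0.31066474  0.057     ]
side barrel at near-end plane [ 0.44284305 -0.27        0.09702178]
0.085 [278.33279674 162.2802341 ] [567.99742436 250.9451237 ]
0.091 [278.41654868 160.30598427] [568.39943364 241.46872449]
0.097 [278.50079719 158.32002886] [568.80382649 231.93613854]
card near top corner [553.3606482  282.46138378] [615.59188056 205.45795279]
```

```bash
python3 -m creep '[[1,0,0,1,0],[1,0,0,1,0],[1,0,0,1,0],[1,0,0,0,0],[1,0,0,0,0],[1,0,0,0,0],[1,0,0,0,0],[1,0,0,0,0]]'
python3 - <<'E'
from h import *
im=viewer.read_camera("side")[:,:,::-1];w=viewer.read_camera("wrist")[:,:,::-1]
f=lambda i,x,y,w,h,k:cv2.resize(i[y:y+h,x:x+w],None,fx=k,fy=k,interpolation=cv2.INTER_CUBIC)
cv2.imwrite("pics/c7.png",np.hstack([f(im,255,130,60,70,8),f(w,220,140,70,128,4.375)[:560]]))
E
```

```text
t: 12.6
ee_pos: [0.4504, -0.2921, 0.1151]
eef_rot: [-0.697, 0.717, -0.0, 0.0]
force: [-0.5, -0.3, -1.0]
gripper_width: 0.0321
grasp_force: 20.0
```

View pics/c7.png

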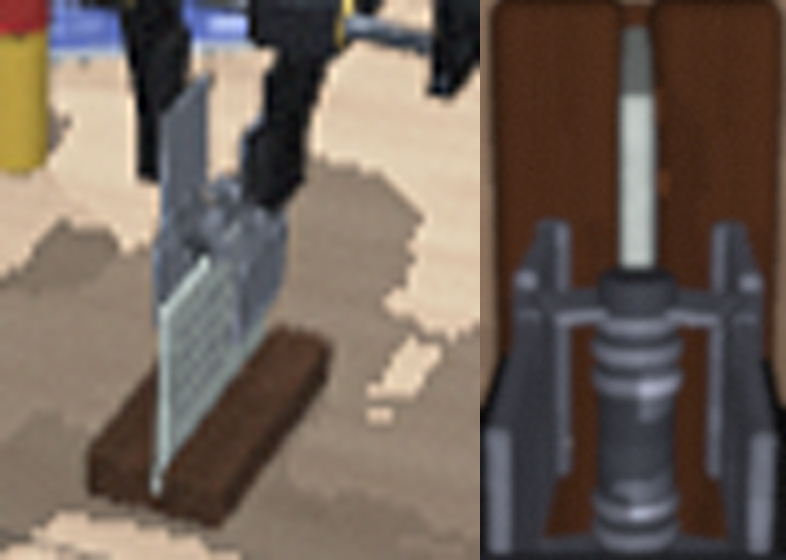

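The card's edge at crop u≈637 runs midway between the lips (u 550 and 730) and under the barrel. The jaws sit on either side, square to the card, and the wrist force is about zero, so I'm handing the job in.

```bash
python3 -c "
from plant import ticket;print(ticket.job_done())"
```

```text
the job is handed in; nothing more can be done
None
```

The job is handed in: the arm is holding the clip squeezed wide open and square over the middle of the card's top edge, one jaw on each side and the lips about 2 cm below the edge, with no sign in the last pictures or the wrist force of it touching the card.

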